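# Pack the moisture-absorber carrier in the book stacks

### The arm

A 6-joint arm with a two-finger parallel gripper is mounted at the origin on the work surface. World frame = base frame: x ahead of the robot, y to its left, z up, the work surface at z = 0. Lengths are in mm, angles in degrees, forces in N, time in s.
With the tool pointing down it reaches from about 325 to 775 mm from the base axis. Payload 9.3 kg.
Tool frame: the origin (TCP) lies between the finger pads; the fingertips stand 14 mm ahead of it and the grasp point (between the pads) lies 5 mm behind it (arm.tcp_to_tips is the distance from the TCP to the fingertips, in mm); z points along the fingers, y is the line along which they close (so a half turn about z gives the same grasp; the last joint's range is limited). The gripper opens to 85 mm and grips with 20 to 120 N. Pads are 22 mm wide; open, the fingers measure 114 mm over their backs; the gripper's body (76 mm by 85 mm) begins 54 mm behind the grasp point. The pads swing forward as they close: fully open they stand 13 mm farther back than shut.
Start: joints at [-82.368, 14.817, 1.232, 76.415, 0, 81.257], TCP at [155.052, -527.689, 245.279] pointing down, gripper open.
Joint ranges: [-174.27, 174.27], [-52.1, 104.24], [-59.71, 78.15], [-110.17, 111.67], [-87.03, 83.33], [-180, 180]. Speed limits (degrees/s): [127.2, 127.2, 159.86, 180, 180, 180].

### API

Orientations are given as [roll, pitch, yaw] about the fixed x, y, z axes, in that order (R = Rz(yaw) Ry(pitch) Rx(roll)).
In Python, from rig import arm, cams, spot_in, landmark_of gives the robot as it stands. The module is installed in compiled form; this text tells all that it offers.
- The arm moves only by the shell command python3 -m jog 'ROWS' [FORCE]. ROWS is JSON, a list of rows, each an object of numbers: "hand": the finger opening in m, from 0 to 0.0854; "dx", "dy", "dz": the shift along the tool's x, y, z in m; "wx", "wy", "wz": the turn, a rotation vector about the tool's x, y, z in rad. A call has 1 to 10 rows; each row is the pose to reach, as a shift and turn from the pose commanded when the call began, along the tool's axes at that moment; what a row does not reach only later rows make up. A row lasts 1/10 s, in which the tool goes at most 50 mm and 8.59 degrees, less where a joint would pass 70% of its speed; a pose out of reach is approached as far as the arm can. A call with a gripper value outside its range is refused whole. The fingers move at their own pace and stop on an object; FORCE is the grip in N (left out, the last holds). Time passes only in rows, so rows that repeat a pose let the fingers close. It gives the time, the measured TCP pose, the force, the opening and the grip force at its end, in the units of the state.
- arm.state(): the state, without advancing time (a new reading comes with each control period).
- cams.get_image(name): name is "scene" or "top" or "wrist"; returns (picture, depth): 384x512x3 uint8, blue, green, red; 384x512 float32, mm along the optical axis (not along the pixel's ray), 0 where there is no reading.
- cams.calibration(name): a dict with "camera_matrix" (3x3 intrinsics, pixels), "xyz" and "rotation" of the camera in the world. Camera axes: x right, y down, z forward; pixel columns grow to the right and rows downward; lengths in mm; the calibration is good to about 2 mm. A picture is of the moment at which its call begins: read the wrist's pose just before it. calibration takes no time and is no camera call; for the wrist camera it gives the pose at the moment of the call.
- arm.hand_in(): hands the job in; it is judged then, once.
Trained networks look in the newest picture that a camera, given by its name, has taken for a name from the list of things; names that differ only in an ending like _2 or _b are one class to them, and where a whole thing is asked for, a point or a joint stands for the part that bears it (a point fixed in the world has none). Each returns a list of dicts, best first, with "conf" (0 to 1); they miss things now and then, are a little off and sometimes report something else, mostly with a low value. They report only what shows in the picture. A call takes as long as a camera call.
- spot_in(camera, name): "point" ([row, column] in pixels, amid what is visible of it).
- landmark_of(camera, name): "point" ([row, column] in pixels: a listed point, or the origin of a listed thing).
The state is a dict: "t": time; "qpos": joint angles; "qd": joint speeds; "tau": joint torques, N m; "position": TCP position; "tool_rot": TCP orientation; "ft_force": force on the tool from outside, world axes, zero at the start; "wrist_torque": the same for the moment, N m; "grip_width": finger opening in mm; "grasp_force": force on a finger pad.
Only numpy, scipy, OpenCV 4.12 (cv2) and the standard library are available. Lean on these libraries where they do the work, as an engineer would, in place of code of your own. Each camera call takes 0.05 s, during which the arm holds its last target. There are 200 camera calls.

### The job

Pack the moisture-absorber carrier for its round of the stacks: stand the orange-capped canister upright on the floor of the orange cup and the green-capped one in the green cup, with the carrier's red bar still swung open. Then swing the red bar over the canisters until it is fully home in its catch, and let go. The white-capped canister and everything else on the table stays where it is.

Things in the scene. Friction and masses are not known exactly. Their poses are not given: they have to be found in the camera images.
- canister_orange: Upright aluminium canister with a paper band and cap in orange, 44 mm diameter over its full height of 75 mm (the cap is the top 23 mm), about 120 g. Origin: centre of its underside; z up along it. Loose.
- canister_green: Upright aluminium canister with a paper band and cap in green, 44 mm diameter over its full height of 75 mm (the cap is the top 23 mm), about 120 g. Origin: centre of its underside; z up along it. Loose.
- cup_orange: Orange square open cup fixed on the carrier, outside 64 x 64 x 36 mm high, inside 56 x 56 mm, floor 4 mm thick. Origin: centre of its underside, which lies 10 mm above the table; sides parallel to the carrier's x and y. Takes one canister.
- cup_green: Green cup, otherwise as the orange one. Both cups stand on the carrier 96 mm apart along its length, 48 mm either side of its centre; which one is nearer the hinge varies.
- carrier: White carrier, fixed: base plate 300 x 96 x 10 mm. Origin: centre of its underside; x along its length to the hinge post, y towards the side the bar opens to. Hinge post (20 mm diameter) at x = +130 mm; catch at x = -130 mm, a dark steel bracket up to 114 mm above the table with a 14 mm high mouth facing +y, where the bar's end lies when closed.
- bar (a joint): Angle of the red bar about the vertical hinge post: 0 = fully home in the catch, along the carrier's centre line; grows as it swings open to the carrier's +y side (clockwise from above), up to 1.7. Turns level, with friction, stays where left. Bar 18 mm wide, 10 mm thick, reaching 275 mm from the hinge; underside 97 mm above the table, 8 mm above canisters standing in their cups.
- bar_hinge (a point): Point on the hinge axis at the height of the bar's top face, 107 mm above the table.
- bar_knob (a point): Centre of the top of the black upright knob on the bar, by which it is swung: a round post of 20 mm diameter and 45 mm height on the bar's top face (107 to 152 mm above the table), 200 mm from the hinge axis.
- canister_white: Upright aluminium canister with a paper band and cap in white, 44 mm diameter over its full height of 75 mm (the cap is the top 23 mm), about 120 g. Origin: centre of its underside; z up along it. Loose. Not to be packed; leave it alone.
- stamp: Wooden hand stamp, block 30 x 50 mm, 82 mm tall. Origin: centre of its underside. Leave alone.
- tape: Blue roll of tape lying flat, 90 mm diameter, 24 mm high. Origin: centre of its underside. Leave alone.
- mug: White ceramic cup, 76 mm diameter, 95 mm high. Origin: centre of its underside. Leave alone.
- inkpad: Black and steel ink pad, 110 x 70 x 21 mm. Origin: centre of its underside. Leave alone.

How it is judged (in metres and radians):
On the way:
1. both canisters stand in the cups of their colour while the bar is still open (more than 0.5 rad) (horizontal distance between canister_orange and cup_orange below 0.012 m and z of canister_orange in the frame of cup_orange between -0.005 and 0.01 m and angle between each of canister_orange, canister_green's own z axis and vertical below 0.1 rad and horizontal distance between canister_green and cup_green below 0.012 m and z of canister_green in the frame of cup_green between -0.005 and 0.01 m and value of joint bar above 0.5 rad), for 0.2 s.
At the end, for the whole second after the job is handed in: Each of the two canisters stands upright (within 0.1 rad) and at rest on the floor of the cup of its own colour (within 12 mm of the cup's centre, underside less than 10 mm above the cup's underside), and the bar is within 0.04 rad of its fully closed position (horizontal distance between canister_orange and cup_orange below 0.012 m and z of canister_orange in the frame of cup_orange between -0.005 and 0.01 m and angle between each of canister_orange, canister_green's own z axis and vertical below 0.1 rad and horizontal distance between canister_green and cup_green below 0.012 m and z of canister_green in the frame of cup_green between -0.005 and 0.01 m and value of joint bar below 0.04 rad and linear speed of each of canister_orange, canister_green below 0.02 m/s); the robot touches nothing.
It fails at once if the white-capped canister is moved by more than 30 mm (distance of canister_white from where it was at the start of the episode above 0.03 m).
It fails at once if the wooden stamp is moved by more than 30 mm (distance of stamp from where it was at the start of the episode above 0.03 m).
It fails at once if the roll of tape is moved by more than 30 mm (distance of tape from where it was at the start of the episode above 0.03 m).
It fails at once if the mug is moved by more than 30 mm (distance of mug from where it was at the start of the episode above 0.03 m).
It fails at once if the ink pad is moved by more than 30 mm (distance of inkpad from where it was at the start of the episode above 0.03 m).
It also fails if it takes over 69 s, if anything falls off the work surface, if the arm or the gripper's body presses on something with over 40 N, if the wrist force passes 120 N, or if a joint passes its speed limit or range.

## Working session

There is one attempt and no reset: what is moved stays moved. The work goes in short steps, Python scripts to look and compute and a shell command to move; the robot and the scene stay as the last step left them, time stands still between calls to the robot, and variables do not carry over. Pictures are saved under pics/ and viewed, at most 10 in all, crops included, and the job is handed in when it is done.

```bash
mkdir -p pics; cat > h.py <<'E'
import numpy as np, cv2, json
from rig import arm, cams, spot_in, landmark_of
from scipy.spatial.transform import Rotation as R
def cal(n):
    c=cams.calibration(n); r=np.array(c["rotation"],float)
    if r.shape!=(3,3): r=R.from_euler('xyz',r.ravel(),degrees=True).as_matrix()
    return np.array(c["camera_matrix"],float),np.array(c["xyz"],float),r
def cloud(n,d):
    K,t,r=cal(n); v,u=np.mgrid[:d.shape[0],:d.shape[1]]
    p=np.stack([(u-K[0,2])/K[0,0]*d,(v-K[1,2])/K[1,1]*d,d],-1)
    return p@r.T+t
def atz(n,p,z):
    K,t,r=cal(n); d=r@np.linalg.solve(K,[p[1],p[0],1]); return t+d*(z-t[2])/d[2]
E
python3 - <<'E'
from h import *
for n in("top","scene"):
    im,d=cams.get_image(n); cv2.imwrite(f"pics/{n}0.png",im); np.save(n+"0.npy",d)
    print(n,cams.calibration(n))
    for k,z in dict(canister_orange=0,canister_green=0,canister_white=0,cup_orange=10,cup_green=10,carrier=0,bar_hinge=107,bar_knob=152,stamp=0,tape=0,mug=0,inkpad=0).items():
        print(n,k,[(np.round(o["point"],1).tolist(),round(o["conf"],2),atz(n,o["point"],z).round(0)[:2].tolist()) for o in landmark_of(n,k)[:2]])
print(arm.state())
E
```

```text
top {'camera_matrix': array([[372.52697024,   0.        , 248.48467406],
       [  0.        , 372.52697024, 193.92735453],
       [  0.        ,   0.        ,   1.        ]]), 'xyz': array([ 460.53693701,   64.79008395, 1248.53672583]), 'rotation': array([-1.76352326e+02, -8.60020790e-02, -9.01315940e+01])}
top canister_orange [([205.7, 372.8], 0.74, [500.0, -354.0]), ([165.0, 321.9], 0.58, [637.0, -185.0])]
top canister_green [([215.5, 328.4], 0.73, [467.0, -205.0])]
top canister_white [([164.1, 322.3], 0.69, [640.0, -187.0]), ([245.0, 367.4], 0.54, [369.0, -333.0])]
top cup_orange [([211.1, 269.5], 0.93, [482.0, -7.0])]
top cup_green [([184.4, 261.3], 0.94, [571.0, 20.0])]
top carrier [([198.4, 263.3], 0.81, [525.0, 13.0])]
top bar_hinge [([154.8, 247.4], 0.76, [655.0, 66.0])]
top bar_knob [([210.9, 213.3], 0.91, [481.0, 167.0]), ([198.4, 263.5], 0.33, [517.0, 19.0])]
top stamp [([245.2, 367.0], 0.66, [368.0, -332.0]), ([216.4, 327.6], 0.56, [464.0, -202.0])]
top tape [([135.1, 311.6], 0.52, [740.0, -152.0])]
top mug [([186.8, 117.3], 0.9, [565.0, 504.0]), ([211.0, 272.8], 0.44, [
[... 1184 characters left out ...]
 0.57, [356.0, 442.0])]
{'t': 1.3, 'qpos': array([-8.23688932e+01,  1.48169046e+01,  1.23045276e+00,  7.64143522e+01,
       -8.46823296e-04,  8.12595292e+01]), 'qd': array([ 0.00090717, -0.02329678, -0.03767301, -0.10909074, -0.02385195,
        0.03293587]), 'tau': array([ 9.30110546e-04, -5.55382204e+01,  3.44719863e+01,  1.77376362e-03,
       -2.65486769e-04, -8.16133188e-07]), 'position': array([ 155.04293299, -527.68712918,  245.26699986]), 'tool_rot': array([-1.79999077e+02,  7.14810014e-04,  1.63715776e+01]), 'ft_force': array([ 0.90023726,  0.57950904, -0.08352651]), 'wrist_torque': array([-0.02597009,  0.02264032, -0.02261565]), 'grasp_force': 0.0, 'grip_width': 85.21679487324494}
```

View pics/top0.png

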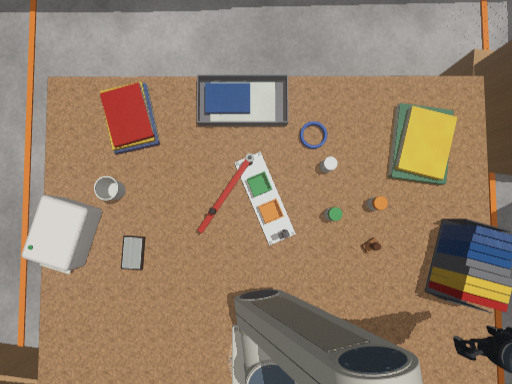

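View pics/scene0.png

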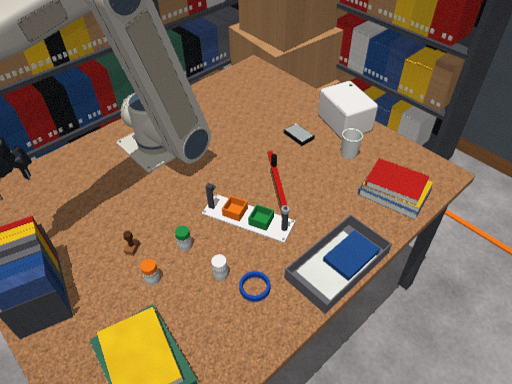

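The top view shows the orange cap at (203,380), the green cap at (214,335), the green cup at (184,261), the orange cup at (211,271), the hinge at (155,248) and the knob at (211,213). Next I'll refine these with colour and depth.

```bash
python3 - <<'E'
from h import *
for n in("top","scene"):
    im=cv2.imread(f"pics/{n}0.png"); d=np.load(n+"0.npy"); P=cloud(n,d); hsv=cv2.cvtColor(im,cv2.COLOR_BGR2HSV)
    H,S,V=[hsv[...,i].astype(int) for i in range(3)]
    def rep(nm,m,c,rad):
        m=m&(np.hypot(P[...,0]-c[0],P[...,1]-c[1])<rad)&(d>0); q=P[m]
        if len(q)<4: print(n,nm,"none",len(q)); return
        lo,hi=q.min(0),q.max(0); print(n,nm,len(q),"mid",((lo+hi)/2).round(1),"mean",q.mean(0).round(1),"rect",cv2.minAreaRect(q[:,:2].astype(np.float32)))
    org=(H>6)&(H<18)&(S>190)&(V>120); grn=(H>45)&(H<85)&(S>100)
    top=(P[...,2]>66)&(P[...,2]<85)
    rep("can_o",top,(500,-355),45); rep("can_g",top,(467,-205),45); rep("can_w",top,(638,-187),45)
    rep("cup_o",org&(P[...,2]>36),(482,-8),60); rep("cup_g",grn&(P[...,2]>36),(573,20),60)
    pl=(V>170)&(S<50)&(P[...,2]>4)&(P[...,2]<18); rep("plate",pl,(527,12),170)
    rep("knob",P[...,2]>140,(478,172),50); rep("post",P[...,2]>90,(652,66),30); rep("catch",P[...,2]>80,(402,-30),45)
    bar=((H<6)|(H>174))&(S>150)&(P[...,2]>90); rep("bar",bar,(520,140),200)
E
```

```text
top can_o 160 mid [ 507.5 -353.7   72.9] mean [ 508.  -352.3   73.7] rect ((507.8399658203125, -353.07489013671875), (42.09724044799805, 42.033470153808594), 44.658363342285156)
top can_g 156 mid [ 473.1 -210.4   73.9] mean [ 474.  -209.6   74.4] rect ((473.0881042480469, -210.42306518554688), (40.95680618286133, 43.5234260559082), 0.041072625666856766)
top can_w 155 mid [ 634.8 -197.4   72.5] mean [ 634.7 -196.7   74.2] rect ((634.541748046875, -197.4906463623047), (42.36705017089844, 43.00405502319336), 64.22598266601562)
top cup_o none 0
top cup_g 36 mid [571.4  31.9  45.2] mean [558.2  38.5  45.3] rect ((571.09033203125, 29.07805633544922), (59.173057556152344, 61.37407302856445), 22.943805694580078)
top plate 1344 mid [527.2   8.5  10.8] mean [524.1   5.3   9.9] rect ((526.5150146484375, 9.449234008789062), (300.5727844238281, 95.04290771484375), 22.75273323059082)
top knob 37 mid [483.3 170.9 148.9] mean [482.6 171.2 150.8] rect ((483.3653869628906, 170.879638671875), (17.74198341369629, 17.42594337463379), 1.208482027053833)
top post 90 mid [641.   65.7 105.9] mean [641.7  63.
[... 1486 characters left out ...]
22.59864616394043)
scene knob 34 mid [483.5 167.8 149.4] mean [485.3 165.9 150.5] rect ((483.89068603515625, 167.72769165039062), (16.722333908081055, 21.26645278930664), 46.856300354003906)
scene post 96 mid [642.3  60.6 105.1] mean [645.8  56.9 108.7] rect ((641.8236083984375, 58.46027755737305), (24.889583587646484, 46.77709197998047), 65.72984313964844)
scene catch 89 mid [413.6 -47.6 100.3] mean [415.9 -54.  102.9] rect ((411.6523132324219, -47.82840347290039), (22.04877281188965, 33.41257858276367), 22.263866424560547)
scene bar 264 mid [530.2 136.1 126.8] mean [548.  122.7 109.8] rect ((530.6739501953125, 135.8450927734375), (18.66114044189453, 258.43023681640625), 55.895233154296875)
```

The two cameras agree to within about 4 mm, with a calibration offset in y. Averages:

| Item | Value |
|---|---|
| Orange canister | (508.5,-355.7) |
| Green canister | (474.3,-212.4) |
| Carrier centre | (528.3,7.7), yaw 22.7° |
| Orange cup | (484.5,-11) |
| Green cup | (573,26) |
| Hinge | (648,58) |
| Knob | (483.5,169.5) |

The knob lies 199 mm from the hinge (200 expected), and the bar stands at about 0.99 rad. I'll move above the orange canister with the fingers along the carrier's y.

```bash
python3 -m jog '[{"dx":0.05,"dy":-0.008,"wz":-0.05},{"dx":0.1,"dy":-0.017,"wz":-0.11},{"dx":0.148,"dy":-0.025,"wz":-0.11},{"dx":0.196,"dy":-0.033,"wz":-0.11},{"dx":0.245,"dy":-0.041,"wz":-0.11},{"dx":0.294,"dy":-0.05,"wz":-0.11},{"dx":0.342,"dy":-0.058,"wz":-0.11},{"dx":0.388,"dy":-0.065,"wz":-0.11},{"dx":0.388,"dy":-0.065,"wz":-0.11},{"dx":0.388,"dy":-0.065,"wz":-0.11}]' 40
cat > w.py <<'E'
from h import *
import sys
s=arm.state(); print(s["t"],s["position"].round(1),s["tool_rot"].round(2))
im,d=cams.get_image("wrist"); cv2.imwrite(f"pics/{sys.argv[1]}.png",im); P=cloud("wrist",d); np.save("wP.npy",P)
hsv=cv2.cvtColor(im,cv2.COLOR_BGR2HSV); H,S,V=[hsv[...,i].astype(int) for i in range(3)]
org=(H>6)&(H<20)&(S>180)&(V>100); grn=(H>45)&(H<85)&(S>100)
for nm,m in (("org top",org&(P[...,2]>68)),("grn top",grn&(P[...,2]>68)),("org cup",org&(P[...,2]>38)&(P[...,2]<52)),("grn cup",grn&(P[...,2]>38)&(P[...,2]<52))):
    q=P[m]
    if len(q)>40: print(nm,len(q),np.median(q,0).round(1),cv2.minAreaRect(q[:,:2].astype(np.float32)))
E
python3 w.py w1
```

```text
1.3 [ 155.  -527.7  245.3] [-180.      0.     16.37]
org top 290 [ 240.7 -588.8  196.5] ((212.23519897460938, -579.0732421875), (143.2708282470703, 65.55628204345703), 74.5030288696289)
grn top 487 [ 163.1 -511.8  296.8] ((165.1463165283203, -523.7440185546875), (102.12981414794922, 94.5321044921875), 65.2245101928711)invalid input
```

View pics/w1.png

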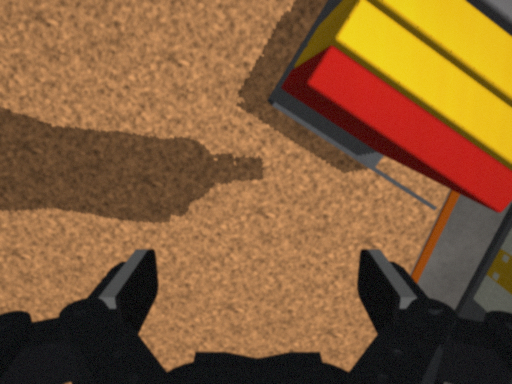

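The call was refused, and the wrist view shows the arm still at the start with binders at the right. I'll give every key in each row.

```bash
python3 -m jog '[{"hand":0.085,"dx":0.05,"dy":-0.008,"dz":0,"wx":0,"wy":0,"wz":-0.05},{"hand":0.085,"dx":0.1,"dy":-0.017,"dz":0,"wx":0,"wy":0,"wz":-0.11},{"hand":0.085,"dx":0.148,"dy":-0.025,"dz":0,"wx":0,"wy":0,"wz":-0.11},{"hand":0.085,"dx":0.196,"dy":-0.033,"dz":0,"wx":0,"wy":0,"wz":-0.11},{"hand":0.085,"dx":0.245,"dy":-0.041,"dz":0,"wx":0,"wy":0,"wz":-0.11},{"hand":0.085,"dx":0.294,"dy":-0.05,"dz":0,"wx":0,"wy":0,"wz":-0.11},{"hand":0.085,"dx":0.342,"dy":-0.058,"dz":0,"wx":0,"wy":0,"wz":-0.11},{"hand":0.085,"dx":0.388,"dy":-0.065,"dz":0,"wx":0,"wy":0,"wz":-0.11},{"hand":0.085,"dx":0.388,"dy":-0.065,"dz":0,"wx":0,"wy":0,"wz":-0.11}]' 40
python3 w.py w2
```

```text
t: 2.25
position: [513.1, -353.1, 244.5]
tool_rot: [-180.0, -0.1, 23.0]
ft_force: [-0.5, -0.1, -0.4]
grip_width: 85.3
grasp_force: 0.0
2.25 [ 513.1 -353.1  244.5] [-1.7996e+02 -5.0000e-02  2.2970e+01]
org top 1748 [ 508.6 -358.1   74.8] ((527.868896484375, -341.6007080078125), (95.00775146484375, 42.191429138183594), 40.22864532470703)
grn top 2813 [ 483.  -225.    75.1] ((522.1646728515625, -298.1569519042969), (81.42205047607422, 232.7108154296875), 22.026945114135742)
```

```bash
sed -i 's/P\[...,2\]>68/(abs(P[...,2]-75)<6)/g' w.py; python3 -m jog '[{"hand":0.085,"dx":0,"dy":0,"dz":0.03,"wx":0,"wy":0,"wz":0},{"hand":0.085,"dx":0,"dy":0,"dz":0.05,"wx":0,"wy":0,"wz":0},{"hand":0.085,"dx":0,"dy":0,"dz":0.06,"wx":0,"wy":0,"wz":0},{"hand":0.085,"dx":0,"dy":0,"dz":0.06,"wx":0,"wy":0,"wz":0},{"hand":0.085,"dx":0,"dy":0,"dz":0.06,"wx":0,"wy":0,"wz":0}]' 40
python3 w.py w3
```

```text
t: 2.8
position: [508.7, -356.6, 186.2]
tool_rot: [179.9, -0.0, 22.6]
ft_force: [-0.4, 0.2, 0.0]
grip_width: 84.9
grasp_force: 0.0
2.8 [ 508.7 -356.6  186.2] [ 1.7995e+02 -2.0000e-02  2.2630e+01]
org top 2617 [ 511.3 -357.    75.1] ((510.1617431640625, -357.439697265625), (43.072227478027344, 42.117103576660156), 29.016464233398438)
grn top 2969 [ 477.5 -215.9   74.8] ((475.9248962402344, -214.7691650390625), (42.384613037109375, 44.05895233154297), 45.12736129760742)
```

View pics/w3.png

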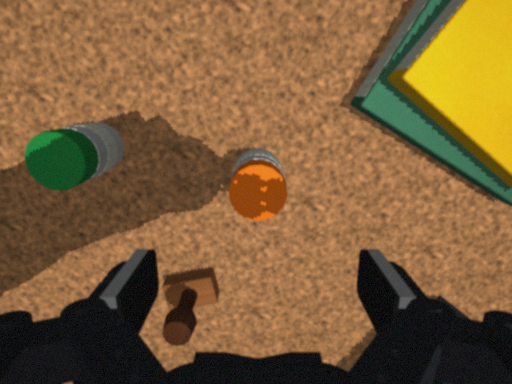

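The picture shows the orange cap between the fingers at (190,258), green at (160,62) and the stamp at (310,190). The wrist camera agrees with the scene camera, so I trust that one: orange is at (510.2,-357.4). Descending to grip.

```bash
python3 -m jog '[{"hand":0.085,"dx":0.001,"dy":0.0015,"dz":0.04,"wx":0,"wy":0,"wz":0},{"hand":0.085,"dx":0.001,"dy":0.0015,"dz":0.08,"wx":0,"wy":0,"wz":0},{"hand":0.085,"dx":0.001,"dy":0.0015,"dz":0.115,"wx":0,"wy":0,"wz":0},{"hand":0.085,"dx":0.001,"dy":0.0015,"dz":0.131,"wx":0,"wy":0,"wz":0},{"hand":0.085,"dx":0.001,"dy":0.0015,"dz":0.131,"wx":0,"wy":0,"wz":0},{"hand":0.03,"dx":0.001,"dy":0.0015,"dz":0.131,"wx":0,"wy":0,"wz":0},{"hand":0.03,"dx":0.001,"dy":0.0015,"dz":0.131,"wx":0,"wy":0,"wz":0},{"hand":0.03,"dx":0.001,"dy":0.0015,"dz":0.131,"wx":0,"wy":0,"wz":0},{"hand":0.03,"dx":0.001,"dy":0.0015,"dz":0.131,"wx":0,"wy":0,"wz":0},{"hand":0.03,"dx":0.001,"dy":0.0015,"dz":0.131,"wx":0,"wy":0,"wz":0}]' 40
```

```text
t: 3.85
position: [511.1, -357.4, 56.0]
tool_rot: [179.9, -0.1, 22.7]
ft_force: [-0.4, 1.2, 5.9]
grip_width: 43.2
grasp_force: 39.8
```

```bash
python3 -m jog '[{"hand":0.03,"dx":0,"dy":0,"dz":-0.045,"wx":0,"wy":0,"wz":0},{"hand":0.03,"dx":0,"dy":0,"dz":-0.09,"wx":0,"wy":0,"wz":0},{"hand":0.03,"dx":0.01,"dy":-0.03,"dz":-0.125,"wx":0,"wy":0,"wz":0},{"hand":0.03,"dx":0.025,"dy":-0.075,"dz":-0.13,"wx":0,"wy":0,"wz":0},{"hand":0.03,"dx":0.041,"dy":-0.122,"dz":-0.13,"wx":0,"wy":0,"wz":0},{"hand":0.03,"dx":0.057,"dy":-0.169,"dz":-0.13,"wx":0,"wy":0,"wz":0},{"hand":0.03,"dx":0.073,"dy":-0.216,"dz":-0.13,"wx":0,"wy":0,"wz":0},{"hand":0.03,"dx":0.089,"dy":-0.263,"dz":-0.13,"wx":0,"wy":0,"wz":0},{"hand":0.03,"dx":0.103,"dy":-0.305,"dz":-0.13,"wx":0,"wy":0,"wz":0},{"hand":0.03,"dx":0.1105,"dy":-0.3275,"dz":-0.13,"wx":0,"wy":0,"wz":0}]' 40
python3 -m jog '[{"hand":0.03,"dx":0,"dy":0,"dz":0,"wx":0,"wy":0,"wz":0},{"hand":0.03,"dx":0,"dy":0,"dz":0,"wx":0,"wy":0,"wz":0}]'
python3 w.py w4
```

```text
t: 4.85
position: [485.4, -9.2, 185.3]
tool_rot: [180.0, -0.1, 22.8]
ft_force: [1.0, 0.3, -0.7]
grip_width: 43.1
grasp_force: 41.3
t: 5.05
position: [486.3, -11.8, 185.0]
tool_rot: [179.9, -0.1, 22.8]
ft_force: [0.1, 0.3, -0.5]
grip_width: 43.3
grasp_force: 41.3
5.05 [486.3 -11.8 185. ] [ 1.7994e+02 -6.0000e-02  2.2770e+01]
grn top 2159 [ 476.5 -211.6   74.5] ((475.40277099609375, -213.98829650878906), (43.752288818359375, 42.086341857910156), 51.08496856689453)
org cup 1042 [505.4  -0.8  45.4] ((488.5829772949219, -11.741592407226562), (58.256351470947266, 62.57826614379883), 22.62430191040039)
grn cup 2008 [578.2  26.1  45.3] ((574.0822143554688, 23.90951919555664), (62.860958099365234, 63.239166259765625), 22.52937126159668)
```

View pics/w4.png

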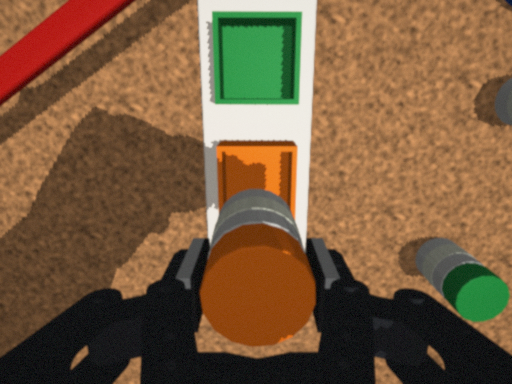

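The wrist view shows the held orange canister above the orange cup at (180,257), with the green cup at (58,256), the green canister at (280,460) and the bar at upper left. The green cup measures (574.1,23.9), so the orange cup is at (485.5,-13.2). Lowering.

```bash
python3 -m jog '[{"hand":0.03,"dx":0,"dy":0.001,"dz":0.04,"wx":0,"wy":0,"wz":0},{"hand":0.03,"dx":0,"dy":0.001,"dz":0.07,"wx":0,"wy":0,"wz":0},{"hand":0.03,"dx":0,"dy":0.001,"dz":0.09,"wx":0,"wy":0,"wz":0},{"hand":0.03,"dx":0,"dy":0.001,"dz":0.105,"wx":0,"wy":0,"wz":0},{"hand":0.03,"dx":0,"dy":0.001,"dz":0.114,"wx":0,"wy":0,"wz":0},{"hand":0.03,"dx":0,"dy":0.001,"dz":0.114,"wx":0,"wy":0,"wz":0},{"hand":0.03,"dx":0,"dy":0.001,"dz":0.114,"wx":0,"wy":0,"wz":0}]' 40
```

```text
t: 5.8
position: [486.9, -13.9, 70.5]
tool_rot: [180.0, -0.0, 22.6]
ft_force: [0.1, 0.4, -0.6]
grip_width: 43.3
grasp_force: 40.8
```

```bash
python3 -m jog '[{"hand":0.03,"dx":0,"dy":0,"dz":0.002,"wx":0,"wy":0,"wz":0},{"hand":0.03,"dx":0,"dy":0,"dz":0.002,"wx":0,"wy":0,"wz":0},{"hand":0.05,"dx":0,"dy":0,"dz":0.002,"wx":0,"wy":0,"wz":0},{"hand":0.085,"dx":0,"dy":0,"dz":0.002,"wx":0,"wy":0,"wz":0},{"hand":0.085,"dx":0,"dy":0,"dz":0.002,"wx":0,"wy":0,"wz":0},{"hand":0.085,"dx":0,"dy":0,"dz":-0.01,"wx":0,"wy":0,"wz":0},{"hand":0.085,"dx":0,"dy":0,"dz":-0.04,"wx":0,"wy":0,"wz":0},{"hand":0.085,"dx":0,"dy":0,"dz":-0.08,"wx":0,"wy":0,"wz":0},{"hand":0.085,"dx":0,"dy":0,"dz":-0.115,"wx":0,"wy":0,"wz":0},{"hand":0.085,"dx":0,"dy":0,"dz":-0.115,"wx":0,"wy":0,"wz":0}]' 40
python3 - <<'E'
from h import *
im,d=cams.get_image("scene"); P=cloud("scene",d)
hsv=cv2.cvtColor(im,cv2.COLOR_BGR2HSV); org=(hsv[...,0]>6)&(hsv[...,0]<20)&(hsv[...,1]>180)
q=P[org&(abs(P[...,2]-89)<6)&(np.hypot(P[...,0]-486,P[...,1]+13)<60)]; print(len(q), np.median(q,0) if len(q) else '', cv2.minAreaRect(q[:,:2].astype(np.float32)) if len(q) else '')
s=arm.state(); print(s["position"],s["tool_rot"],s["t"])
E
```

```text
t: 6.8
position: [488.5, -13.4, 189.6]
tool_rot: [179.8, -0.4, 22.7]
ft_force: [0.4, -0.2, -0.3]
grip_width: 85.2
grasp_force: 0.0
111 [487.19189783 -17.47623104  89.75866542] ((485.681640625, -15.281646728515625), (38.84696960449219, 43.30883026123047), 51.70967483520508)
[487.64788438 -13.25397269 187.2338403 ] [179.8596119   -0.20862357  22.68318459] 6.85
```

```bash
python3 -m jog '[{"hand":0.085,"dx":-0.018,"dy":0.037,"dz":0,"wx":0,"wy":0,"wz":0},{"hand":0.085,"dx":-0.038,"dy":0.08,"dz":0,"wx":0,"wy":0,"wz":0},{"hand":0.085,"dx":-0.059,"dy":0.122,"dz":0,"wx":0,"wy":0,"wz":0},{"hand":0.085,"dx":-0.078,"dy":0.162,"dz":0,"wx":0,"wy":0,"wz":0},{"hand":0.085,"dx":-0.0875,"dy":0.181,"dz":0,"wx":0,"wy":0,"wz":0},{"hand":0.085,"dx":-0.0875,"dy":0.181,"dz":0.01,"wx":0,"wy":0,"wz":0},{"hand":0.085,"dx":-0.0875,"dy":0.181,"dz":0.04,"wx":0,"wy":0,"wz":0},{"hand":0.085,"dx":-0.0875,"dy":0.181,"dz":0.06,"wx":0,"wy":0,"wz":0},{"hand":0.085,"dx":-0.0875,"dy":0.181,"dz":0.06,"wx":0,"wy":0,"wz":0},{"hand":0.085,"dx":-0.0875,"dy":0.181,"dz":0.06,"wx":0,"wy":0,"wz":0}]' 40
```

```text
t: 7.85
position: [475.4, -212.9, 124.8]
tool_rot: [-179.9, 0.1, 22.7]
ft_force: [-0.6, -0.7, 1.0]
grip_width: 85.1
grasp_force: 0.0
```

```bash
python3 -m jog '[{"hand":0.085,"dx":0,"dy":0.001,"dz":0.03,"wx":0,"wy":0,"wz":0},{"hand":0.085,"dx":0,"dy":0.001,"dz":0.055,"wx":0,"wy":0,"wz":0},{"hand":0.085,"dx":0,"dy":0.001,"dz":0.0695,"wx":0,"wy":0,"wz":0},{"hand":0.085,"dx":0,"dy":0.001,"dz":0.0695,"wx":0,"wy":0,"wz":0},{"hand":0.085,"dx":0,"dy":0.001,"dz":0.0695,"wx":0,"wy":0,"wz":0},{"hand":0.03,"dx":0,"dy":0.001,"dz":0.0695,"wx":0,"wy":0,"wz":0},{"hand":0.03,"dx":0,"dy":0.001,"dz":0.0695,"wx":0,"wy":0,"wz":0},{"hand":0.03,"dx":0,"dy":0.001,"dz":0.0695,"wx":0,"wy":0,"wz":0},{"hand":0.03,"dx":0,"dy":0.001,"dz":0.0695,"wx":0,"wy":0,"wz":0},{"hand":0.03,"dx":0,"dy":0.001,"dz":0.0695,"wx":0,"wy":0,"wz":0}]' 40
```

```text
t: 8.85
position: [476.4, -214.9, 56.7]
tool_rot: [179.9, -0.1, 22.7]
ft_force: [-0.7, 0.8, 6.3]
grip_width: 43.2
grasp_force: 39.7
```

```bash
python3 -m jog '[{"hand":0.03,"dx":0,"dy":0,"dz":-0.045,"wx":0,"wy":0,"wz":0},{"hand":0.03,"dx":0,"dy":0,"dz":-0.09,"wx":0,"wy":0,"wz":0},{"hand":0.03,"dx":0.02,"dy":-0.02,"dz":-0.125,"wx":0,"wy":0,"wz":0},{"hand":0.03,"dx":0.05,"dy":-0.05,"dz":-0.13,"wx":0,"wy":0,"wz":0},{"hand":0.03,"dx":0.083,"dy":-0.083,"dz":-0.13,"wx":0,"wy":0,"wz":0},{"hand":0.03,"dx":0.116,"dy":-0.116,"dz":-0.13,"wx":0,"wy":0,"wz":0},{"hand":0.03,"dx":0.149,"dy":-0.149,"dz":-0.13,"wx":0,"wy":0,"wz":0},{"hand":0.03,"dx":0.175,"dy":-0.175,"dz":-0.13,"wx":0,"wy":0,"wz":0},{"hand":0.03,"dx":0.183,"dy":-0.182,"dz":-0.13,"wx":0,"wy":0,"wz":0},{"hand":0.03,"dx":0.183,"dy":-0.182,"dz":-0.13,"wx":0,"wy":0,"wz":0}]' 40
python3 -m jog '[{"hand":0.03,"dx":0,"dy":0,"dz":0,"wx":0,"wy":0,"wz":0},{"hand":0.03,"dx":0,"dy":0,"dz":0,"wx":0,"wy":0,"wz":0}]'
```

```text
t: 9.85
position: [574.9, 25.0, 185.5]
tool_rot: [-180.0, 0.0, 22.8]
ft_force: [-0.3, -0.7, -0.9]
grip_width: 43.3
grasp_force: 41.7
t: 10.05
position: [574.3, 22.4, 185.8]
tool_rot: [180.0, 0.0, 22.6]
ft_force: [-0.7, 0.1, -1.2]
grip_width: 43.0
grasp_force: 41.7
```

```bash
python3 -m jog '[{"hand":0.03,"dx":0,"dy":0,"dz":0.04,"wx":0,"wy":0,"wz":0},{"hand":0.03,"dx":0,"dy":0,"dz":0.07,"wx":0,"wy":0,"wz":0},{"hand":0.03,"dx":0,"dy":0,"dz":0.09,"wx":0,"wy":0,"wz":0},{"hand":0.03,"dx":0,"dy":0,"dz":0.105,"wx":0,"wy":0,"wz":0},{"hand":0.03,"dx":0,"dy":0,"dz":0.113,"wx":0,"wy":0,"wz":0},{"hand":0.03,"dx":0,"dy":0,"dz":0.116,"wx":0,"wy":0,"wz":0},{"hand":0.03,"dx":0,"dy":0,"dz":0.116,"wx":0,"wy":0,"wz":0},{"hand":0.03,"dx":0,"dy":0,"dz":0.116,"wx":0,"wy":0,"wz":0}]' 40
```

```text
t: 10.85
position: [575.0, 23.0, 70.7]
tool_rot: [179.9, -0.1, 22.6]
ft_force: [-1.7, -0.8, 3.0]
grip_width: 42.8
grasp_force: 41.9
```

```bash
python3 -m jog '[{"hand":0.05,"dx":0,"dy":0,"dz":0,"wx":0,"wy":0,"wz":0},{"hand":0.085,"dx":0,"dy":0,"dz":0,"wx":0,"wy":0,"wz":0},{"hand":0.085,"dx":0,"dy":0,"dz":0,"wx":0,"wy":0,"wz":0},{"hand":0.085,"dx":0,"dy":0,"dz":-0.01,"wx":0,"wy":0,"wz":0},{"hand":0.085,"dx":0,"dy":0,"dz":-0.04,"wx":0,"wy":0,"wz":0},{"hand":0.085,"dx":0,"dy":0,"dz":-0.08,"wx":0,"wy":0,"wz":0},{"hand":0.085,"dx":0,"dy":0,"dz":-0.13,"wx":0,"wy":0,"wz":0},{"hand":0.085,"dx":0,"dy":0,"dz":-0.16,"wx":0,"wy":0,"wz":0},{"hand":0.085,"dx":0,"dy":0,"dz":-0.16,"wx":0,"wy":0,"wz":0}]' 40
python3 - <<'E'
from h import *
im,d=cams.get_image("scene"); cv2.imwrite("pics/s2.png",im); P=cloud("scene",d)
hsv=cv2.cvtColor(im,cv2.COLOR_BGR2HSV); H=hsv[...,0]; S=hsv[...,1]
for nm,m,c in(("o",(H>6)&(H<20)&(S>180),(485.5,-13)),("g",(H>45)&(H<85)&(S>100),(574,24))):
    q=P[m&(abs(P[...,2]-89)<6)&(np.hypot(P[...,0]-c[0],P[...,1]-c[1])<60)]; print(nm,len(q), np.median(q,0), cv2.minAreaRect(q[:,:2].astype(np.float32)))
q=P[(P[...,2]>140)&(P[...,2]<160)&(np.hypot(P[...,0]-484,P[...,1]-168)<40)];print(len(q),cv2.minAreaRect(q[:,:2].astype(np.float32)))
s=arm.state(); print(s["position"],s["tool_rot"],s["t"],s["qpos"].round(1))
E
```

```text
t: 11.75
position: [576.2, 23.7, 235.3]
tool_rot: [179.8, -0.4, 22.7]
ft_force: [-0.4, 0.3, 1.3]
grip_width: 84.9
grasp_force: 0.0
o 108 [488.35723436 -16.88549924  90.17163453] ((487.3511047363281, -16.24470329284668), (39.493011474609375, 40.739009857177734), 5.768620491027832)
g 117 [576.77528124  19.95918083  90.19837864] ((575.4933471679688, 22.295602798461914), (39.50617980957031, 41.5521125793457), 15.990514755249023)
34 ((483.5113525390625, 166.4922332763672), (18.19548797607422, 19.057249069213867), 83.20309448242188)
[575.50408733  23.74515693 232.62754989] [179.86740446  -0.24520604  22.68852267] 11.8 [ -6.   17.4   3.   75.4   0.  151.3]
```

View pics/s2.png

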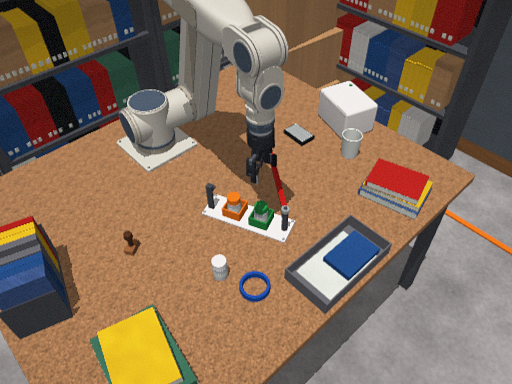

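The scene view shows both canisters in their cups, with orange at (207,235) and green at (212,262) and tops at about 90 mm. The bar is still open, with the knob under the gripper. Knob at (483.5,166.7), hinge at (649.7,55.6): radius 200 and open angle 56.5°, which checks. I'll turn so that the fingers close tangentially and go above the knob.

```bash
python3 -m jog '[{"hand":0.06,"dx":-0.003,"dy":-0.017,"dz":0,"wx":0,"wy":0,"wz":-0.145},{"hand":0.06,"dx":-0.006,"dy":-0.034,"dz":0,"wx":0,"wy":0,"wz":-0.29},{"hand":0.06,"dx":-0.009,"dy":-0.051,"dz":0,"wx":0,"wy":0,"wz":-0.435},{"hand":0.06,"dx":-0.012,"dy":-0.068,"dz":0,"wx":0,"wy":0,"wz":-0.58},{"hand":0.06,"dx":-0.015,"dy":-0.085,"dz":0,"wx":0,"wy":0,"wz":-0.725},{"hand":0.06,"dx":-0.018,"dy":-0.102,"dz":0,"wx":0,"wy":0,"wz":-0.87},{"hand":0.06,"dx":-0.021,"dy":-0.119,"dz":0,"wx":0,"wy":0,"wz":-1.015},{"hand":0.06,"dx":-0.024,"dy":-0.136,"dz":0,"wx":0,"wy":0,"wz":-1.16},{"hand":0.06,"dx":-0.027,"dy":-0.153,"dz":0,"wx":0,"wy":0,"wz":-1.305},{"hand":0.06,"dx":-0.029,"dy":-0.1675,"dz":0,"wx":0,"wy":0,"wz":-1.45}]' 20
python3 -m jog '[{"hand":0.06,"dx":0,"dy":0,"dz":0,"wx":0,"wy":0,"wz":-0.145},{"hand":0.06,"dx":0,"dy":0,"dz":0,"wx":0,"wy":0,"wz":-0.29},{"hand":0.06,"dx":0,"dy":0,"dz":0,"wx":0,"wy":0,"wz":-0.435},{"hand":0.06,"dx":0,"dy":0,"dz":0,"wx":0,"wy":0,"wz":-0.58},{"hand":0.06,"dx":0,"dy":0,"dz":0,"wx":0,"wy":0,"wz":-0.705},{"hand":0.06,"dx":0,"dy":0,"dz":0,"wx":0,"wy":0,"wz":-0.705},{"hand":0.06,"dx":0,"dy":0,"dz":0,"wx":0,"wy":0,"wz":-0.705},{"hand":0.06,"dx":0,"dy":0,"dz":0,"wx":0,"wy":0,"wz":-0.705}]' 20
python3 - <<'E'
from h import *
im,d=cams.get_image("wrist"); cv2.imwrite("pics/w5.png",im); P=cloud("wrist",d)
q=P[(P[...,2]>146)&(P[...,2]<158)&(np.hypot(P[...,0]-484,P[...,1]-167)<25)]
if len(q): print(len(q),np.median(q,0),cv2.minAreaRect(q[:,:2].astype(np.float32)))
s=arm.state(); print(s["position"],s["tool_rot"],s["t"],s["qpos"].round(1))
E
```

```text
t: 12.8
position: [482.2, 167.7, 228.8]
tool_rot: [-179.9, -0.0, 106.1]
ft_force: [0.6, 0.6, -0.6]
grip_width: 60.1
grasp_force: 0.0
t: 13.6
position: [483.2, 167.1, 229.5]
tool_rot: [-180.0, -0.0, 146.0]
ft_force: [1.2, 0.1, 0.1]
grip_width: 59.9
grasp_force: 0.0
734 [482.7473383  169.29223436 151.72119836] ((483.49810791015625, 168.5830841064453), (19.423831939697266, 19.3897705078125), 70.52014923095703)
[483.22439145 167.10247194 229.53879964] [-1.79981943e+02 -2.18903748e-02  1.46021978e+02] 13.65 [ 9.7 11.4 -5.7 73.   0.  43.6]
```

View pics/w5.png

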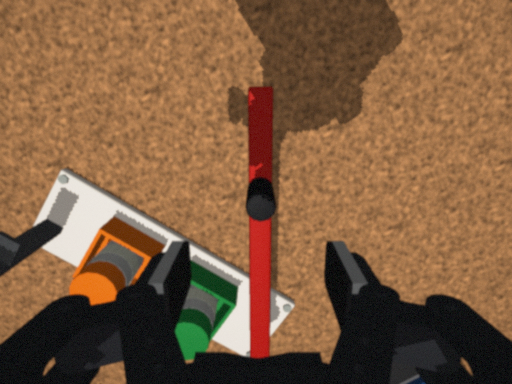

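The bar is lined up between the fingers with the knob at (195,261), i.e. (483.5,168), and the canisters are in their cups at lower left. Lowering onto the knob and gripping gently.

```bash
python3 -m jog '[{"hand":0.06,"dx":0,"dy":0,"dz":0.035,"wx":0,"wy":0,"wz":0},{"hand":0.06,"dx":0,"dy":0,"dz":0.07,"wx":0,"wy":0,"wz":0},{"hand":0.06,"dx":0,"dy":0,"dz":0.096,"wx":0,"wy":0,"wz":0},{"hand":0.06,"dx":0,"dy":0,"dz":0.096,"wx":0,"wy":0,"wz":0},{"hand":0.01,"dx":0,"dy":0,"dz":0.096,"wx":0,"wy":0,"wz":0},{"hand":0.01,"dx":0,"dy":0,"dz":0.096,"wx":0,"wy":0,"wz":0},{"hand":0.01,"dx":0,"dy":0,"dz":0.096,"wx":0,"wy":0,"wz":0},{"hand":0.01,"dx":0,"dy":0,"dz":0.096,"wx":0,"wy":0,"wz":0},{"hand":0.01,"dx":0,"dy":0,"dz":0.096,"wx":0,"wy":0,"wz":0}]' 20
python3 - <<'E'
import numpy as np
# tool at knob, tool y = (sin yaw,-cos yaw); arc about the hinge, by turn a (yaw grows)
h=np.array([649.7,55.6]);k=np.array([483.5,167.3]);yaw=np.radians(146.1)
X=np.array([np.cos(yaw),np.sin(yaw)]);Y=np.array([np.sin(yaw),-np.cos(yaw)])
for a in list(np.arange(.07,.95,.07))+[.984]:
    c,s=np.cos(a),np.sin(a); p=h+np.array([[c,-s],[s,c]])@(k-h)-k; print(round(a,3),(p@X).round(1),(p@Y).round(1))
E
```

```text
t: 14.55
position: [484.2, 167.3, 135.3]
tool_rot: [179.9, 0.1, 146.1]
ft_force: [-0.5, -0.6, 7.0]
grip_width: 19.1
grasp_force: 21.1
0.07 -0.5 -14.0
0.14 -2.0 -27.9
0.21 -4.4 -41.7
0.28 -7.8 -55.3
0.35 -12.1 -68.7
0.42 -17.4 -81.7
0.49 -23.6 -94.2
0.56 -30.6 -106.4
0.63 -38.4 -118.0
0.7 -47.1 -129.0
0.77 -56.5 -139.4
0.84 -66.6 -149.1
0.91 -77.3 -158.1
0.984 -89.4 -166.8
```

```bash
python3 -m jog '[{"hand":0.01,"dx":-0.0005,"dy":-0.014,"dz":0,"wx":0,"wy":0,"wz":-0.07},{"hand":0.01,"dx":-0.002,"dy":-0.028,"dz":0,"wx":0,"wy":0,"wz":-0.14},{"hand":0.01,"dx":-0.0045,"dy":-0.0417,"dz":0,"wx":0,"wy":0,"wz":-0.21},{"hand":0.01,"dx":-0.008,"dy":-0.0553,"dz":0,"wx":0,"wy":0,"wz":-0.28},{"hand":0.01,"dx":-0.012,"dy":-0.0687,"dz":0,"wx":0,"wy":0,"wz":-0.35},{"hand":0.01,"dx":-0.0175,"dy":-0.0817,"dz":0,"wx":0,"wy":0,"wz":-0.42},{"hand":0.01,"dx":-0.0235,"dy":-0.0942,"dz":0,"wx":0,"wy":0,"wz":-0.49},{"hand":0.01,"dx":-0.0305,"dy":-0.1064,"dz":0,"wx":0,"wy":0,"wz":-0.56},{"hand":0.01,"dx":-0.0385,"dy":-0.118,"dz":0,"wx":0,"wy":0,"wz":-0.63},{"hand":0.01,"dx":-0.047,"dy":-0.129,"dz":0,"wx":0,"wy":0,"wz":-0.7}]' 20
```

```text
t: 15.55
position: [452.2, 33.4, 135.3]
tool_rot: [-180.0, 0.3, -173.6]
ft_force: [6.8, 3.2, 3.5]
grip_width: 19.2
grasp_force: 20.7
```

```bash
python3 -m jog '[{"hand":0.01,"dx":-0.0005,"dy":-0.014,"dz":0,"wx":0,"wy":0,"wz":-0.07},{"hand":0.01,"dx":-0.002,"dy":-0.028,"dz":0,"wx":0,"wy":0,"wz":-0.14},{"hand":0.01,"dx":-0.0045,"dy":-0.0417,"dz":0,"wx":0,"wy":0,"wz":-0.21},{"hand":0.01,"dx":-0.006,"dy":-0.0475,"dz":0,"wx":0,"wy":0,"wz":-0.24},{"hand":0.01,"dx":-0.0073,"dy":-0.0533,"dz":0,"wx":0,"wy":0,"wz":-0.27},{"hand":0.01,"dx":-0.008,"dy":-0.056,"dz":0,"wx":0,"wy":0,"wz":-0.284},{"hand":0.01,"dx":-0.008,"dy":-0.056,"dz":0,"wx":0,"wy":0,"wz":-0.284},{"hand":0.01,"dx":-0.008,"dy":-0.056,"dz":0,"wx":0,"wy":0,"wz":-0.284}]' 20
```

```text
t: 16.35
position: [466.2, -19.7, 135.3]
tool_rot: [179.9, 0.3, -157.4]
ft_force: [4.1, 9.9, 5.6]
grip_width: 19.4
grasp_force: 21.1
```

```bash
python3 -m jog '[{"hand":0.01,"dx":0,"dy":-0.0015,"dz":0,"wx":0,"wy":0,"wz":-0.007},{"hand":0.01,"dx":0,"dy":-0.0015,"dz":0,"wx":0,"wy":0,"wz":-0.007},{"hand":0.01,"dx":0,"dy":-0.0015,"dz":0,"wx":0,"wy":0,"wz":-0.007}]' 20
python3 -m jog '[{"hand":0.01,"dx":0,"dy":-0.0015,"dz":0,"wx":0,"wy":0,"wz":-0.007},{"hand":0.01,"dx":0,"dy":-0.0015,"dz":0,"wx":0,"wy":0,"wz":-0.007},{"hand":0.01,"dx":0,"dy":-0.0015,"dz":0,"wx":0,"wy":0,"wz":-0.007}]' 20
```

```text
t: 16.65
position: [466.2, -19.9, 135.3]
tool_rot: [179.8, 0.3, -157.0]
ft_force: [2.8, 17.6, 8.4]
grip_width: 19.4
grasp_force: 21.6
t: 16.95
position: [466.3, -20.0, 135.2]
tool_rot: [179.6, 0.4, -156.5]
ft_force: [1.1, 25.4, 11.0]
grip_width: 19.9
grasp_force: 22.4
```

The force climbs without motion at 202.3°, so the bar is home. I'll relax, release, rise and check.

```bash
python3 -m jog '[{"hand":0.01,"dx":0,"dy":0.0025,"dz":0,"wx":0,"wy":0,"wz":0.012},{"hand":0.05,"dx":0,"dy":0.0025,"dz":0,"wx":0,"wy":0,"wz":0.012},{"hand":0.05,"dx":0,"dy":0.0025,"dz":0,"wx":0,"wy":0,"wz":0.012},{"hand":0.05,"dx":0,"dy":0.0025,"dz":0,"wx":0,"wy":0,"wz":0.012},{"hand":0.05,"dx":0,"dy":0.0025,"dz":-0.03,"wx":0,"wy":0,"wz":0.012},{"hand":0.05,"dx":0,"dy":0.0025,"dz":-0.07,"wx":0,"wy":0,"wz":0.012},{"hand":0.05,"dx":0,"dy":0.0025,"dz":-0.11,"wx":0,"wy":0,"wz":0.012},{"hand":0.05,"dx":-0.02,"dy":0.0025,"dz":-0.15,"wx":0,"wy":0,"wz":0.012},{"hand":0.05,"dx":-0.02,"dy":0.0025,"dz":-0.15,"wx":0,"wy":0,"wz":0.012},{"hand":0.05,"dx":-0.02,"dy":0.0025,"dz":-0.15,"wx":0,"wy":0,"wz":0.012}]' 20
python3 - <<'E'
from h import *
def line(P,m):
    q=P[m][:,:2].astype(np.float32); vx,vy,_,_=cv2.fitLine(q,cv2.DIST_HUBER,0,.01,.01).ravel(); return len(q),round(float(np.degrees(np.arctan2(vy,vx))),2)
for n in("scene","wrist"):
    im,d=cams.get_image(n); P=cloud(n,d); cv2.imwrite(f"pics/end_{n}.png",im)
    hsv=cv2.cvtColor(im,cv2.COLOR_BGR2HSV); H=hsv[...,0]; S=hsv[...,1]
    print(n,"bar",line(P,((H<6)|(H>174))&(S>150)&(abs(P[...,2]-107)<5)&(abs(P[...,0]-530)<180)&(abs(P[...,1])<150)))
    q=P[(abs(P[...,2]-151)<5)&(np.hypot(P[...,0]-465,P[...,1]+21)<30)]
    if len(q): print("knob",len(q),cv2.minAreaRect(q[:,:2].astype(np.float32)))
    for nm,m,c in(("o",(H>6)&(H<20)&(S>180),(485.5,-13)),("g",(H>45)&(H<85)&(S>100),(574,24))):
        q=P[m&(abs(P[...,2]-89)<6)&(np.hypot(P[...,0]-c[0],P[...,1]-c[1])<60)]
        if len(q): print(nm,len(q),cv2.minAreaRect(q[:,:2].astype(np.float32)))
E
```

```text
t: 17.95
position: [483.5, -13.7, 284.1]
tool_rot: [-180.0, 0.0, -157.4]
ft_force: [-1.1, -0.4, -1.0]
grip_width: 50.1
grasp_force: 0.0
scene bar (327, 22.55)
knob 27 ((466.6239013671875, -21.863059997558594), (15.861159324645996, 18.292383193969727), 48.58235168457031)
o 69 ((491.3818054199219, -24.090383529663086), (37.85186004638672, 27.29909324645996), 22.757843017578125)
g 64 ((578.2838134765625, 11.362855911254883), (41.15397644042969, 20.637596130371094), 18.25501823425293)
wrist bar (3903, 22.23)
knob 503 ((463.8966064453125, -21.05972671508789), (18.88711929321289, 19.365741729736328), 65.98686218261719)
o 621 ((483.8826599121094, -15.260509490966797), (38.520694732666016, 42.89019012451172), 22.829805374145508)
g 505 ((572.4173583984375, 22.63393211364746), (36.57584762573242, 42.24748611450195), 22.527164459228516)
```

View pics/end_wrist.png

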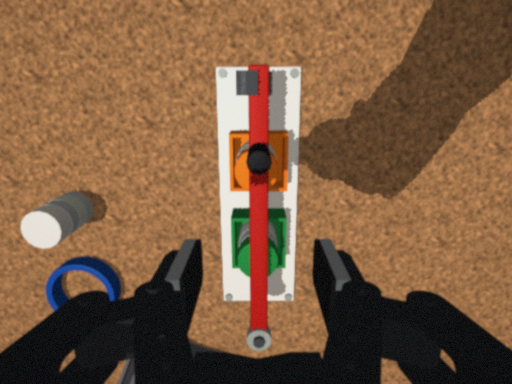

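The wrist view shows the bar along the carrier from the hinge at (340,259) into the catch at (80,259), with both canisters under it in their cups. The bar is at 22.2–22.5° against 22.6° for the carrier, so within about 0.01 rad.

```bash
python3 -c "
from rig import arm
print(arm.hand_in())"
```

```text
the job is handed in; nothing more can be done
None
```

I handed the job in at about 18 s of the 69 s: the orange and green canisters stand in their cups and the red bar is closed in its catch, measured within about 0.01 rad of home; the hand-in returned no verdict.

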